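Put returned spares back into stock bins

TASK

A grey parts case has been parked across the red stock bin: lift it off and set it down upright in the middle of the green mat. Sort the four returned spares from the black mat into the stock bins: both brass pipe fittings go in the red bin and both grey bearings in the blue bin, each lying down inside its bin, not on the rim. Leave the mug, the tape roll and the jar where they are.

Things in the scene. Friction and masses are not known exactly. Their poses are not given: they have to be found in the camera images.
- case: Closed grey plastic parts case, 220 (x) x 130 (y) x 45 (z) mm, 0.45 kg, lying across the red bin's rim. Origin: centre of its underside. On top, in the middle, a black handle: a bar 100 mm long along the case's x, 16 mm square, its centre 82 mm above the origin, with free space of 29 mm below the bar between two end posts at x = +-45 mm. Grip it across y from above.
- red_bin: Fixed open stock bin of red plastic, outside 190 (x) x 140 (y) x 65 (z) mm, walls and floor 5 mm. Origin: centre of its underside on the bench. Red and blue bin may change places.
- blue_bin: Fixed open stock bin of blue plastic, otherwise the same as the red bin.
- green_mat: Fixed green mat, 260 (x) x 180 (y) mm, 4 mm thick; where the case belongs. Origin: centre of its underside, on the bench.
- returns_mat: Fixed black rubber mat, 300 (x) x 280 (y) mm, 4 mm thick, on which the four spares lie mixed. Origin: centre of its underside, on the bench.
- coupling: Brass pipe coupling, 110 g, lying along its x: 66 mm long; middle 24 mm a hexagon (26 mm high on its flats, 30 mm wide over the corners in y), ends 20 mm in diameter. Origin: below its middle, at the underside. Grip across y at the middle; axis 13 mm above the origin. Lies on the returns mat among the others at any yaw, upright at the start.
- bush: Brass reducing bush, 120 g, standing on its hexagon: hexagon 30 mm across flats (35 over corners), 14 mm high, above it a round barrel 26 mm in diameter up to z = 42 mm. Origin: centre of the underside; two flats face +-x. Lies on the returns mat among the others at any yaw, upright at the start.
- pillow: Grey pillow-block bearing, 150 g, standing on its foot: foot 76 (x) x 24 (y) x 12 (z) mm, round housing 44 mm in diameter and 24 mm thick in y, axis along y at z = 26 mm, top at z = 48 mm. Origin: centre of the underside. Grip across y. Lies on the returns mat among the others at any yaw, upright at the start.
- flange: Grey two-bolt flange bearing, 150 g, lying flat: plate 76 (x) x 38 (y) x 10 (z) mm, round hub 36 mm in diameter in the middle up to z = 30 mm. Origin: centre of the underside. Grip the hub across y. Lies on the returns mat among the others at any yaw, upright at the start.
- mug: White mug, 80 mm in diameter, 90 mm high, on the bench; bystander. Origin: centre of its underside.
- tape: Yellow roll of tape lying flat, 90 mm outside, 72 mm inside, 45 mm high; bystander. Origin: centre of its underside.
- jar: Amber glass jar with a steel cap, 64 mm in diameter, 85 mm high; bystander. Origin: centre of its underside.

How it is judged (in metres and radians):
On the way, in this order (a step that is already met when the one before it is completed fails the run):
1. the case rests on the green mat (x of case in the frame of green_mat between -0.05 and 0.05 m and y of case in the frame of green_mat between -0.05 and 0.05 m and z of case in the frame of green_mat below 0.012 m and angle between case's own z axis and vertical below 0.1 rad and linear speed of case below 0.02 m/s), for 0.2 s.
2. both brass fittings are in the red bin and both bearings in the blue bin (x of coupling in the frame of red_bin between -0.09 and 0.09 m and y of coupling in the frame of red_bin between -0.065 and 0.065 m and z of each of coupling, bush in the frame of red_bin below 0.062 m and linear speed of each of coupling, bush, pillow, flange below 0.02 m/s and x of bush in the frame of red_bin between -0.09 and 0.09 m and y of bush in the frame of red_bin between -0.065 and 0.065 m and x of pillow in the frame of blue_bin between -0.09 and 0.09 m and y of pillow in the frame of blue_bin between -0.065 and 0.065 m and z of each of pillow, flange in the frame of blue_bin below 0.062 m and x of flange in the frame of blue_bin between -0.09 and 0.09 m and y of flange in the frame of blue_bin between -0.065 and 0.065 m), for 0.2 s.
At the end, for the whole second after the job is handed in: Case upright (0.1 rad), at rest on the green mat, centre within 50 mm of the mat's centre along each mat axis. Coupling and bush at rest in the red bin, pillow and flange in the blue bin: origins within 90 mm (bin x) and 65 mm (bin y) of its centre, under 62 mm above its underside (all of step 1 and all of step 2); the robot touches nothing.
It fails at once if the mug is moved more than 30 mm (distance of mug from where it was at the start of the episode above 0.03 m).
It fails at once if the tape roll is moved more than 30 mm (distance of tape from where it was at the start of the episode above 0.03 m).
It fails at once if the jar is moved more than 30 mm (distance of jar from where it was at the start of the episode above 0.03 m).
It also fails if it takes over 72 s, if anything falls off the work surface, if the arm or the gripper's body presses on something with over 40 N, if the wrist force passes 120 N, or if a joint passes its speed limit or range.

ROBOT

A 6-joint arm with a two-finger parallel gripper is mounted at the origin on the work surface. World frame = base frame: x ahead of the robot, y to its left, z up, the work surface at z = 0. Lengths are in mm, angles in rad, forces in N, time in s.
With the tool pointing down it reaches from about 400 to 925 mm from the base axis. Payload 12.5 kg.
Tool frame: the origin (TCP) lies midway between the tips of the shut fingers; the grasp point (between the pads) lies 19 mm behind it; z points along the fingers, y is the line along which they close (so a half turn about z gives the same grasp; the last joint's range is limited). The gripper opens to 95 mm and grips with 3 to 60 N. Pads are 20 mm wide; open, the fingers measure 119 mm over their backs; the gripper's body (75 mm by 180 mm) begins 59 mm behind the grasp point.
Start: joints at [1.118, 0.491, 1.559, -0, 1.092, -0.106], TCP at [212.415, 587.815, 214.661] pointing down, gripper open.
Joint ranges: [-3.1, 3.1], [-0.84, 2.19], [0.05, 2.79], [-1.13, 4.28], [0.06, 2.93], [-2.69, 2.69]. Speed limits (rad/s): [2.22, 2.22, 2.79, 3.14, 3.14, 3.14].

INTERFACE

Orientations are given as [roll, pitch, yaw] about the fixed x, y, z axes, in that order (R = Rz(yaw) Ry(pitch) Rx(roll)).
In Python, from cell import env gives the robot as it stands.
- The arm moves only by the shell command python3 -m inch 'ROWS'. ROWS is JSON, a list of rows, each a list of 7 numbers: the turn, a rotation vector about the tool's x, y, z in rad, then the shift along the tool's x, y, z in cm, then the closure, from -1 (fully open) to 1 (shut). A call has 1 to 20 rows; each row shifts and turns the commanded pose from where the row before left it, along the tool's axes as they then stand; what a row does not reach is not made up. A row lasts 1/8 s, in which the tool goes at most 62.5 mm and 10.7 degrees, less where a joint would pass 70% of its speed; a pose out of reach is approached as far as the arm can. A call with a gripper value outside its range is refused whole. The fingers move at their own pace and stop on an object; the grip force is fixed at half the most. Time passes only in rows, so rows that do not move let the fingers close. It gives the time, the measured TCP pose, the force, the opening and the grip force at its end, in the units of the state.
- env.state(): the state, without advancing time (a new reading comes with each control period).
- env.read_camera(name): name is "side" or "top"; returns a dict with "img" (384x512x3 uint8, red, green, blue), "depth" (384x512 float32, mm along the optical axis (not along the pixel's ray), 0 where there is no reading), "fx", "fy", "cx", "cy" (pixels), "position" and "orientation" of the camera in the world. Camera axes: x right, y down, z forward; pixel columns grow to the right and rows downward; lengths in mm; the calibration is good to about 2 mm. A picture is of the moment at which its call begins.
- env.job_done(): hands the job in; it is judged then, once.
Trained networks look in a picture, given as the dict that the camera call returned (one of the last four; its "shot" number tells which), for a name from the list of things; names that differ only in an ending like _2 or _b are one class to them, and where a whole thing is asked for, a point or a joint stands for the part that bears it (a point fixed in the world has none). Each returns a list of dicts, best first, with "score" (0 to 1); they miss things now and then, are a little off and sometimes report something else, mostly with a low value. They report only what shows in the picture. A call takes as long as a camera call.
- env.find_in(picture, target): "centre" ([x, y, z] in mm, in the coordinates of the camera as it stood for that picture, good to about 4 mm: the middle of the surface that is visible of it).
- env.trace(picture, target): "mask" (384x512 bool, what is visible of it).
The state is a dict: "t": time; "joints": joint angles; "qvel": joint speeds; "tau": joint torques, N m; "eef_pos": TCP position; "tcp_rot": TCP orientation; "ft_force": force on the tool from outside, world axes, zero at the start; "moment": the same for the moment, N m; "opening": opening from 0.0 (shut) to 1.0 (fully open); "grip_force": force on a finger pad.
Only numpy, scipy, OpenCV 4.12 (cv2) and the standard library are available. Lean on these libraries where they do the work, as an engineer would, in place of code of your own. Each camera call takes 0.05 s, during which the arm holds its last target. There are 200 camera calls.

## Working session

There is one attempt and no reset: what is moved stays moved. The work goes in short steps, Python scripts to look and compute and a shell command to move; the robot and the scene stay as the last step left them, time stands still between calls to the robot, and variables do not carry over. Pictures are saved under pics/ and viewed, at most 10 in all, crops included, and the job is handed in when it is done.

```bash
ls; mkdir -p pics
cat > h.py <<'E'
import numpy as np, cv2
from scipy.spatial.transform import Rotation as R
from cell import env
def pts(p,mask):
    v,u=np.nonzero(mask&(p["depth"]>0)); d=p["depth"][v,u]
    c=np.c_[(u-p["cx"])/p["fx"]*d,(v-p["cy"])/p["fy"]*d,d]
    return w(p,c)
def w(p,c):
    o=np.array(p["orientation"]); r=R.from_euler('xyz',o) if o.shape==(3,) else R.from_matrix(o)
    return r.apply(c)+np.array(p["position"])
E
python3 - <<'E'
from h import *
for n in ("top","side"):
    p=env.read_camera(n); print(n,p["position"],p["orientation"],p["fx"])
    cv2.imwrite(f"pics/{n}0.png",p["img"][:,:,::-1])
    for t in "case red_bin blue_bin green_mat returns_mat coupling bush pillow flange mug tape jar".split():
        f=env.find_in(p,t); m=env.trace(p,t)
        s=[(np.round(w(p,np.array(a["centre"]))),round(a["score"],2)) for a in f[:2]]
        o=""
        if m:
            q=pts(p,m[0]["mask"])
            if len(q)>5:
                zt=np.percentile(q[:,2],95)
                r=cv2.minAreaRect(q[:,:2].astype(np.float32)); o=np.round(r[0]),np.round(r[1]),round(r[2],1),"ztop",round(zt),len(q),round(m[0]["score"],2)
        print(t,s,o)
print(env.state())
E
```

```text
pics
top [ 311.03050175  -28.7268992  1099.53533296] [-2.92759464e+00 -3.07127411e-04 -1.59656036e+00] 473.45616129007294
case [(array([563., 300., 108.]), 0.69)] (array([589., 330.]), array([266., 178.]), 4.2, 'ztop', 151, 6531, 0.82)
red_bin [(array([589., 251.,  20.]), 0.56)] (array([573., 244.]), array([190.,  14.]), 0.5, 'ztop', 60, 471, 0.58)
blue_bin [(array([531., 125.,   3.]), 0.62)] (array([536., 127.]), array([216., 157.]), 2.8, 'ztop', 64, 5642, 0.93)
green_mat [(array([ 510., -394.,    1.]), 0.66)] (array([ 546., -125.]), array([301., 284.]), 3.0, 'ztop', 5, 13110, 0.72)
returns_mat [(array([ 538., -125.,    4.]), 0.79)] (array([ 547., -124.]), array([307., 285.]), 3.2, 'ztop', 5, 13447, 0.74)
coupling [(array([462., -72.,  22.]), 0.84)] (array([466., -70.]), array([29., 65.]), 62.1, 'ztop', 29, 283, 0.57)
bush [(array([ 481., -177.,   41.]), 0.56)] (array([ 484., -177.]), array([31., 25.]), 36.1, 'ztop', 47, 162, 0.59)
pillow [(array([ 621., -176.,   34.]), 0.86)] (array([ 624., -180.]), array([29., 79.]), 13.3, 'ztop', 50, 384, 0.61)
flange [(array([614., -44.,  11.]),
[... 1949 characters left out ...]
 62.]), 24.0, 'ztop', 85, 661, 0.76)
{'t': 2.5, 'joints': array([ 1.11839214e+00,  4.90941123e-01,  1.55888894e+00, -1.73212536e-05,
        1.09171618e+00, -1.05614320e-01]), 'qvel': array([ 0.00112687, -0.00041803,  0.00080666,  0.00030101,  0.0010769 ,
       -0.00148995]), 'tau': array([-1.62676833e-04, -6.12430072e+01, -2.58440405e+01,  6.92784414e-02,
        4.44086781e-02, -2.14963603e-05]), 'eef_pos': array([212.42461715, 587.81318388, 214.63919958]), 'tcp_rot': array([3.14154812e+00, 2.01788806e-05, 2.79481077e+00]), 'ft_force': array([-0.59307615, -0.3228113 , -0.59028354]), 'moment': array([ 0.00904684, -0.01159666, -0.00550379]), 'grip_force': 0.0, 'opening': 0.9987902270493294}
```

View pics/top0.png

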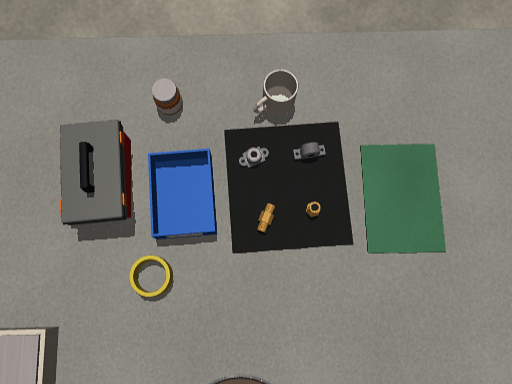

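View pics/side0.png

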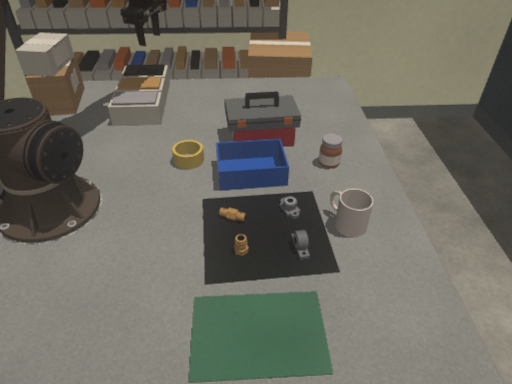

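```bash
cat > m.py <<'E'
from h import *
def rect(q):
    r=cv2.minAreaRect(q[:,:2].astype(np.float32)); return np.round(r[0],1),np.round(r[1],1),round(r[2],1),len(q)
E
python3 - <<'E'
from m import *
for n in ("top","side"):
    p=env.read_camera(n); full=np.ones((384,512),bool); q=pts(p,full)
    def sel(x0,x1,y0,y1,z0,z1): return q[(q[:,0]>x0)&(q[:,0]<x1)&(q[:,1]>y0)&(q[:,1]<y1)&(q[:,2]>z0)&(q[:,2]<z1)]
    print(n)
    print("casetop",rect(sel(430,720,200,430,104,116)))
    s=sel(430,720,200,430,140,160);print("handle",rect(s),np.median(s[:,2]))
    s=sel(430,720,200,430,53,70);print("redrim",rect(s),np.median(s[:,2]))
    s=sel(400,660,30,240,55,70);print("bluerim",rect(s))
    m=max(env.trace(p,"coupling"),key=lambda a:a["score"])
    for nm,b,z0,z1 in (("coup",(425,510,-115,-25),22,34),("coupall",(425,510,-115,-25),12,34),("bush",(450,520,-215,-140),40,52),("bushall",(450,520,-215,-140),10,52),("pil",(575,675,-225,-135),40,56),("pilall",(575,675,-225,-135),10,56),("flhub",(570,665,-90,0),28,40),("flall",(570,665,-90,0),9,40)):
        s=sel(*b,z0,z1); 
        if len(s)>4: print(nm,rect(s),np.round(s.mean(0)),np.round(np.percentile(s[:,2],90)))
E
```

```text
top
casetop (array([568.9, 308.8]), array([220.5, 133.5]), 4.0, 5332)
handle (array([568.9, 308.6]), array([102.7,  17.2]), 3.6, 439) 152.40806226076177
redrim (array([540.2, 261.2]), array([ 97.2, 237.5]), 63.5, 64) 63.91268675464312
bluerim (array([524.2, 144.8]), array([191.1, 191. ]), 3.5, 786)
coup (array([467.6, -70.5]), array([22.2, 65.2]), 72.2, 197) [467. -70.  26.] 29.0
coupall (array([467.8, -70. ]), array([29.9, 67.1]), 69.7, 301) [467. -70.  24.] 28.0
bush (array([ 484.8, -179.9]), array([24.2, 24.1]), 61.3, 100) [ 485. -180.   44.] 46.0
bushall (array([ 483.7, -178.7]), array([28.4, 28.5]), 81.7, 162) [ 483. -178.   36.] 46.0
pil (array([ 623.4, -178.2]), array([25.9, 37.1]), 7.2, 167) [ 623. -178.   46.] 50.0
pilall (array([ 623.1, -179.2]), array([26.7, 76.6]), 7.8, 378) [ 621. -177.   32.] 49.0
flhub (array([616.2, -46.1]), array([34.3, 33.5]), 50.1, 177) [615. -46.  32.] 35.0
flall (array([615.5, -46.9]), array([37.6, 74.5]), 20.5, 397) [613. -46.  22.] 34.0
side
casetop (array([571.5, 306.5]), array([218.9, 138.8]), 4.4, 1423)
handle (array([572. , 306.2]), array([
[... 180 characters left out ...]
), 3.2, 627)
coup (array([470.2, -72.2]), array([23.3, 65.4]), 58.7, 149) [470. -74.  26.] 30.0
coupall (array([470.6, -72.1]), array([28. , 67.1]), 67.1, 234) [471. -76.  23.] 29.0
bush (array([ 487.8, -181. ]), array([25.9, 24.8]), 70.5, 91) [ 488. -182.   45.] 47.0
bushall (array([ 486.9, -182.2]), array([28.6, 30.9]), 24.5, 222) [ 488. -187.   32.] 46.0
pil (array([ 627.3, -183.3]), array([25.9, 38.5]), 7.7, 145) [ 626. -185.   47.] 51.0
pilall (array([ 626.5, -181. ]), array([26.6, 74.4]), 6.9, 356) [ 626. -192.   32.] 50.0
flhub (array([618.7, -47.9]), array([36., 34.]), 88.7, 122) [618. -49.  33.] 35.0
flall (array([617.4, -45.8]), array([38. , 78.4]), 22.9, 297) [619. -55.  23.] 35.0
```

```bash
cat >> m.py <<'E'
def go(*t):
    """t: list of (x,y,z,yawdeg|None) ; print tool-frame cm shift and turn"""
    s=env.state(); P=np.array(s["eef_pos"]); yaw=s["tcp_rot"][2]
    print("at",P.round(1),np.round(s["tcp_rot"],3),"t",round(s["t"],2),"op",round(s["opening"],3))
    for x,y,z,a in t:
        d0=np.array([x,y,z])-P
        ny=yaw if a is None else np.deg2rad(a)
        f=lambda yw:np.round(np.array([np.cos(yw)*d0[0]+np.sin(yw)*d0[1],np.sin(yw)*d0[0]-np.cos(yw)*d0[1],-d0[2]])/10,2)
        print("shift before turn",f(yaw),"turn z",round(-((ny-yaw+np.pi)%(2*np.pi)-np.pi),3),"shift after turn",f(ny))
        P=np.array([x,y,z]); yaw=ny
E
python3 - <<'E'
from m import *
for n in ("top","side"):
    p=env.read_camera(n); h=cv2.cvtColor(p["img"],cv2.COLOR_RGB2HSV)
    q=pts(p,(h[...,0]>60)&(h[...,0]<90)&(h[...,1]>80)); q=q[(abs(q[:,2]-4)<9)&(q[:,1]<-250)]
    print("green",rect(q),q.mean(0).round(1))
    q=pts(p,(h[...,0]>100)&(h[...,0]<130)&(h[...,1]>120)); q=q[(q[:,1]<240)&(q[:,1]>30)&(abs(q[:,0]-530)<150)]
    print("blue",rect(q[(q[:,2]>56)&(q[:,2]<70)]),rect(q))
go((570,307.6,195,183.8),(570,307.6,128,183.8),(570,307.6,205,183.8),(514,-390,205,183),(514,-390,70,183))
E
```

```text
green (array([ 511.8, -393.5]), array([181.7, 259.5]), 89.9, 8123) [ 508.5 -393.4    1.6]
blue (array([526. , 119.6]), array([191.6, 140.3]), 3.4, 734) (array([535.5, 125.9]), array([211.7, 151.8]), 3.4, 5408)
green (array([ 516.9, -392.9]), array([179.7, 222. ]), 89.3, 5699) [ 512.2 -411.4    3. ]
blue (array([529.5, 118.7]), array([188.2, 145.7]), 2.8, 496) (array([529.6, 117.9]), array([188.4, 146.9]), 2.7, 2832)
at [212.4 587.8 214.7] [3.142 0.    2.795] t 2.8 op 1.001
shift before turn [-43.15 -14.2    1.97] turn z -0.413 shift after turn [-33.82 -30.33   1.97]
shift before turn [-0.   0.   6.7] turn z -0.0 shift after turn [-0.   0.   6.7]
shift before turn [-0.   0.  -7.7] turn z -0.0 shift after turn [-0.   0.  -7.7]
shift before turn [ 10.21 -69.24  -0.  ] turn z 0.014 shift after turn [  9.24 -69.37  -0.  ]
shift before turn [-0.   0.  13.5] turn z -0.0 shift after turn [-0.   0.  13.5]
```

```bash
python3 -m inch '[[0,0,-0.138,0,0,0.6,-1],[0,0,-0.138,0,0,0.6,-1],[0,0,-0.137,0,0,0.7,-1],[0,0,0,-4.2,-3.8,0,-1],[0,0,0,-4.2,-3.8,0,-1],[0,0,0,-4.2,-3.8,0,-1],[0,0,0,-4.2,-3.8,0,-1],[0,0,0,-4.2,-3.8,0,-1],[0,0,0,-4.2,-3.8,0,-1],[0,0,0,-4.2,-3.8,0,-1],[0,0,0,-4.4,-3.7,0,-1],[0,0,0,0,0,0,-1],[0,0,0,0,0,0,-1]]'
python3 -c "
from m import *
go((570,307.6,128,183.8))"
```

```text
t: 4.42
eef_pos: [569.4, 307.9, 195.4]
tcp_rot: [3.142, -0.001, -3.076]
ft_force: [-0.7, 0.7, 0.0]
opening: 1.0
grip_force: 0.0
at [569.4 307.9 195.4] [ 3.142e+00 -1.000e-03 -3.076e+00] t 4.42 op 1.0
shift before turn [-0.06 -0.03  6.74] turn z -0.001 shift after turn [-0.06 -0.03  6.74]
```

Accurate. Down, grip, lift.

```bash
python3 -m inch '[[0,0,0,0,0,3.5,-1],[0,0,0,0,0,3.2,-1],[0,0,0,0,0,0,1],[0,0,0,0,0,0,1],[0,0,0,0,0,0,1],[0,0,0,0,0,0,1],[0,0,0,0,0,0,1],[0,0,0,0,0,0,1],[0,0,0,0,0,0,1],[0,0,0,0,0,-2,1],[0,0,0,0,0,-3,1],[0,0,0,0,0,-3,1],[0,0,0,0,0,0,1]]'
```

```text
t: 6.05
eef_pos: [570.5, 308.1, 210.8]
tcp_rot: [3.14, 0.004, -3.075]
ft_force: [-0.4, 0.0, -1.1]
opening: 0.006
grip_force: 0.0
```

Run:
```python
from m import *
for n in ("top","side"):
    p=env.read_camera(n); q=pts(p,np.ones((384,512),bool)); m=env.trace(p,"case")
    cv2.imwrite(f"pics/{n}1.png",cv2.resize(p["img"][0:200,0:300] if n=="top" else p["img"][60:260,130:430],None,fx=2,fy=2)[:,:,::-1])
    for a in m[:1]:
        c=pts(p,a["mask"]); s=c[(c[:,2]>102)&(c[:,2]<118)]; print(n,rect(s),s.mean(0).round(1)); s=c[(c[:,2]>140)&(c[:,2]<160)&(c[:,1]<360)]; print(rect(s))
print(env.state()["eef_pos"])
```

```text
top (array([568.3, 306.6]), array([219.8, 132.7]), 4.6, 3752) [542.3 293.1 108.1]
(array([556.9, 307.1]), array([78.8, 16.1]), 4.0, 289)
side (array([571.5, 307.6]), array([219.3, 140.9]), 4.3, 1473) [569.1 293.8 109.1]
(array([572.3, 306.2]), array([100.7,  19.7]), 1.5, 200)
[569.31504616 307.65644229 207.45857556]
```

View pics/side1.png

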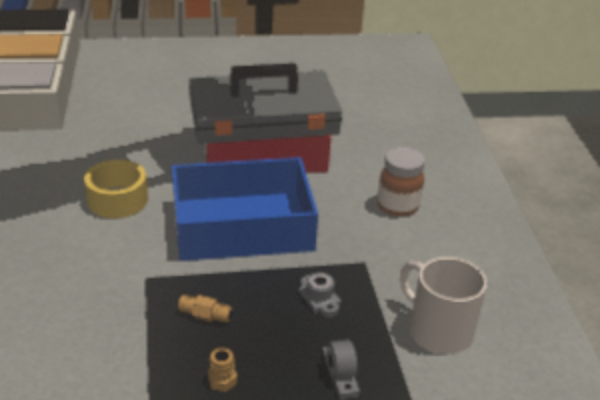

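```bash
python3 -m inch '[[0,0,0,0,0,0,0],[0,0,0,0,0,0,0],[0,0,0,0,0,0,0],[0,0,0,0,0,0,0],[0,0,0,0,0,0,0]]'; python3 -m inch '[[0,0,0,0,0,4,0],[0,0,0,0,0,4,0],[0,0,0,0,0,0,0],[0,0,0,0,0,0,1],[0,0,0,0,0,0,1],[0,0,0,0,0,0,1],[0,0,0,0,0,0,1]]'; python3 -m inch '[[0,0,0,0,0,0,1],[0,0,0,0,0,0,1],[0,0,0,0,0,0,1]]'
```

```text
t: 6.88
eef_pos: [569.7, 307.8, 208.7]
tcp_rot: [3.142, 0.0, -3.075]
ft_force: [0.2, -1.6, 0.5]
opening: 0.468
grip_force: 0.0
t: 7.75
eef_pos: [570.0, 308.1, 129.5]
tcp_rot: [3.141, 0.001, -3.075]
ft_force: [-1.2, 2.6, 4.3]
opening: 0.166
grip_force: 30.0
t: 8.12
eef_pos: [570.0, 308.1, 129.5]
tcp_rot: [3.141, 0.001, -3.075]
ft_force: [-1.8, 0.8, 5.9]
opening: 0.162
grip_force: 30.0
```

```bash
python3 -m inch '[[0,0,0,0,0,-0.5,1],[0,0,0,0,0,-1,1],[0,0,0,0,0,-1.5,1],[0,0,0,0,0,-2,1],[0,0,0,0,0,-2.5,1],[0,0,0,0,0,0,1]]'
```

```text
t: 8.88
eef_pos: [570.4, 308.1, 206.0]
tcp_rot: [3.14, 0.004, -3.075]
ft_force: [0.0, 1.4, -5.8]
opening: 0.165
grip_force: 30.0
```

```bash
python3 -m inch '[[0,0,0,0.3,-2,0,1],[0,0,0,0.45,-3,0,1],[0,0,0,0.6,-4,0,1],[0,0,0,0.69,-4.7,0,1],[0,0,0,0.69,-4.7,0,1],[0,0,0,0.69,-4.7,0,1],[0,0,0,0.69,-4.7,0,1],[0,0,0,0.69,-4.7,0,1],[0,0,0,0.69,-4.7,0,1],[0,0,0,0.69,-4.7,0,1],[0,0,0,0.69,-4.7,0,1],[0,0,0,0.69,-4.7,0,1],[0,0,0,0.69,-4.7,0,1],[0,0,0,0.69,-4.7,0,1],[0,0,0,0.6,-4,0,1],[0,0,0,0.45,-3,0,1],[0,0,0,0.3,-2,0,1],[0,0,0,0,0,0,1],[0,0,0,0,0,0,1]]'
python3 - <<'E'
from m import *
go((514,-393,72,180))
p=env.read_camera("side"); c=pts(p,env.trace(p,"case")[0]["mask"]); print(np.percentile(c,[1,50,99],axis=0).round())
cv2.imwrite("pics/side2.png",p["img"][:,:,::-1])
E
```

```text
t: 11.25
eef_pos: [512.9, -393.7, 203.2]
tcp_rot: [3.141, -0.0, -3.075]
ft_force: [0.7, 0.1, -4.2]
opening: 0.165
grip_force: 30.0
at [ 512.9 -393.7  203.2] [ 3.141 -0.    -3.075] t 11.25 op 0.165
shift before turn [-0.11  0.06 13.12] turn z 0.066 shift after turn [-0.11  0.07 13.12]
[[ 408. -466.  142.]
 [ 500. -428.  182.]
 [ 623. -332.  227.]]
```

View pics/side2.png

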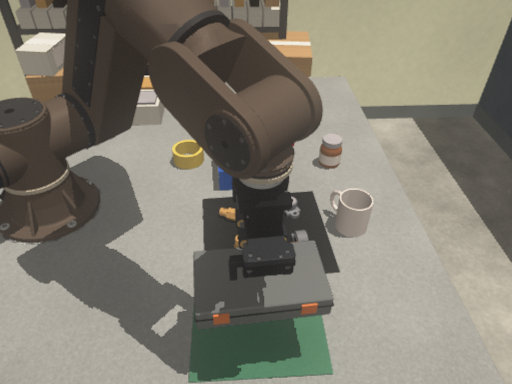

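```bash
python3 -m inch '[[0,0,0.066,0,0,2.5,1],[0,0,0,0,0,4,1],[0,0,0,0,0,3.5,1],[0,0,0,0,0,2,1],[0,0,0,0,0,0.7,1],[0,0,0,0,0,0.3,1],[0,0,0,0,0,0.2,1],[0,0,0,0,0,0.2,1],[0,0,0,0,0,0,1]]'
```

```text
t: 12.48
eef_pos: [513.2, -394.5, 69.8]
tcp_rot: [-3.141, 0.0, -3.141]
ft_force: [-1.3, -0.4, -4.9]
opening: 0.163
grip_force: 30.0
```

```bash
python3 -m inch '[[0,0,0,0,0,0.15,1],[0,0,0,0,0,0,0.1],[0,0,0,0,0,0,0.1],[0,0,0,0,0,0,0.1],[0,0,0,0,0,0,0.1],[0,0,0,0,0,-3,0.1],[0,0,0,0,0,-4,0],[0,0,0,0,0,-3,0],[0,0,0,0,0,0,0],[0,0,0,0,0,0,0]]'
python3 - <<'E'
from m import *
go((469,-71,110,159),(469,-71,14,159))
p=env.read_camera("side"); c=pts(p,env.trace(p,"case")[0]["mask"]); s=c[(c[:,2]>40)&(c[:,2]<56)]; print(rect(s),np.median(s[:,2]))
E
```

```text
t: 13.72
eef_pos: [512.9, -394.1, 167.3]
tcp_rot: [3.141, -0.001, -3.141]
ft_force: [-0.0, 1.2, -1.1]
opening: 0.501
grip_force: 0.0
at [ 512.9 -394.1  167.3] [ 3.141e+00 -1.000e-03 -3.141e+00] t 13.72 op 0.501
shift before turn [ 4.38 32.32  5.73] turn z 0.367 shift after turn [15.68 28.6   5.73]
shift before turn [0.  0.  9.6] turn z -0.0 shift after turn [0.  0.  9.6]
(array([ 514.8, -394.5]), array([220., 138.]), 0.1, 6542) 47.8566831989113
```

```bash
python3 - <<'E'
from m import *
for n in ("top","side"):
    p=env.read_camera(n); h=cv2.cvtColor(p["img"],cv2.COLOR_RGB2HSV)
    q=pts(p,((h[...,0]>170)|(h[...,0]<6))&(h[...,1]>120)); q=q[(q[:,1]<420)&(q[:,1]>210)&(abs(q[:,0]-570)<150)]
    print(n,"red",rect(q[(q[:,2]>56)&(q[:,2]<70)]),rect(q))
    for nm,b,z0,z1 in (("coupall",(425,510,-115,-25),12,34),("bush",(450,520,-215,-140),40,52),("pil",(575,675,-225,-135),10,56),("fl",(570,665,-90,0),9,40)):
        q=pts(p,np.ones((384,512),bool)); s=q[(q[:,0]>b[0])&(q[:,0]<b[1])&(q[:,1]>b[2])&(q[:,1]<b[3])&(q[:,2]>z0)&(q[:,2]<z1)]
        if len(s)>4: print(nm,rect(s))
E
python3 -m inch '[[0,0,0.122,0.73,5.38,1,0],[0,0,0.122,0,0,0,0],[0,0,0.123,0,0,0,0],[0,0,0,0,0,0,0]]'; python3 -c "
from m import *
go((469,-71,90,159),(469,-71,14,159))"
```

```text
top red (array([572.2, 317.8]), array([191.5, 142.2]), 1.7, 850) (array([582.9, 331.3]), array([216.1, 169. ]), 1.6, 5782)
pil (array([ 638.3, -206.9]), array([21.1,  9.4]), 67.8, 11)
fl (array([616.5, -46.2]), array([36.8, 75.2]), 26.6, 350)
side red (array([483.4, 350. ]), array([62.2,  3.3]), 88.7, 13) (array([485.3, 355. ]), array([68.5, 23.8]), 69.2, 62)
coupall (array([461.3, -68.7]), array([22.8, 48. ]), 62.4, 157)
bush (array([ 480.9, -182.8]), array([18.5,  9.1]), 88.1, 31)
pil (array([ 626.6, -181.1]), array([25.8, 74.6]), 9.5, 355)
fl (array([626.1, -57. ]), array([51.6, 34.9]), 76.5, 213)
t: 14.42
eef_pos: [505.8, -340.5, 157.6]
tcp_rot: [3.141, -0.001, 2.776]
ft_force: [0.6, -0.0, -0.0]
opening: 0.497
grip_force: 0.0
at [ 505.8 -340.5  157.6] [ 3.141e+00 -1.000e-03  2.776e+00] t 14.43 op 0.497
shift before turn [13.07 23.85  6.76] turn z 0.001 shift after turn [13.09 23.84  6.76]
shift before turn [0.  0.  7.6] turn z -0.0 shift after turn [0.  0.  7.6]
```

```bash
python3 -m inch '[[0,0,0,2.2,4,1,0],[0,0,0,2.2,4,1,0],[0,0,0,2.2,4,1,0],[0,0,0,2.2,4,1,0],[0,0,0,2.2,4,1.3,0],[0,0,0,2.1,3.85,1.5,0],[0,0,0,0,0,3,0],[0,0,0,0,0,3,0],[0,0,0,0,0,2.2,0],[0,0,0,0,0,0,0],[0,0,0,0,0,0,1],[0,0,0,0,0,0,1],[0,0,0,0,0,0,1],[0,0,0,0,0,0,1],[0,0,0,0,0,0,1]]'
```

```text
t: 16.3
eef_pos: [469.5, -71.1, 8.9]
tcp_rot: [3.141, 0.001, 2.775]
ft_force: [-0.5, -0.4, 6.9]
opening: 0.303
grip_force: 30.0
```

```bash
python3 -m inch '[[0,0,0,0,0,-2,1],[0,0,0,0,0,-4,1],[0,0,0,0,0,-4.5,1],[0,0,0,0.6,2.6,0,1],[0,0,0,1.05,4.8,0,1],[0,0,0,1.05,4.8,0,1],[0,0,0,1.05,4.8,0,1],[0,0,0,1.05,4.8,0,1],[0,0,0,1.05,4.8,0,1],[0,0,0,1.05,4.8,0,1],[0,0,0,1.05,4.8,0,1],[0,0,0,0.5,2,0,1],[0,0,0,0,0,0,1]]'; python3 -c "
from m import *
go((528,316,20,159))"
```

```text
t: 17.92
eef_pos: [526.8, 316.5, 113.0]
tcp_rot: [-3.141, -0.0, 2.777]
ft_force: [0.4, -0.5, -1.0]
opening: 0.298
grip_force: 30.0
at [526.8 316.5 113. ] [-3.141 -0.     2.777] t 17.93 op 0.298
shift before turn [-0.13 -0.    9.3 ] turn z 0.002 shift after turn [-0.13 -0.    9.3 ]
```

```bash
python3 -m inch '[[0,0,0,0,0,3.5,1],[0,0,0,0,0,3.5,1],[0,0,0,0,0,2.4,1],[0,0,0,0,0,0,1],[0,0,0,0,0,0,0],[0,0,0,0,0,0,0],[0,0,0,0,0,0,0],[0,0,0,0,0,-4,0],[0,0,0,0,0,-5,0],[0,0,0,0,0,0,0]]'
python3 - <<'E'
from m import *
go((486,-180,110,159),(486,-180,14,159))
p=env.read_camera("side"); s=[env.find_in(p,t) for t in ("coupling","bush")]
for f in s: print([(w(p,np.array(a["centre"])).round(),round(a["score"],2)) for a in f])
E
```

```text
t: 19.18
eef_pos: [528.7, 316.7, 113.2]
tcp_rot: [3.137, 0.005, 2.775]
ft_force: [-0.4, -0.3, -0.0]
opening: 0.498
grip_force: 0.0
at [528.7 316.7 113.2] [3.137 0.005 2.775] t 19.18 op 0.498
shift before turn [-13.82 -47.9    0.32] turn z -0.0 shift after turn [-13.82 -47.9    0.32]
shift before turn [0.  0.  9.6] turn z -0.0 shift after turn [0.  0.  9.6]
[(array([521., 319.,  27.]), 0.54)]
[(array([ 487., -187.,   30.]), 0.51)]
```

```bash
python3 -m inch '[[0,0,0,-1.38,-4.79,0,0],[0,0,0,-1.38,-4.79,0,0],[0,0,0,-1.38,-4.79,0,0],[0,0,0,-1.38,-4.79,0,0],[0,0,0,-1.38,-4.79,0,0],[0,0,0,-1.38,-4.79,0,0],[0,0,0,-1.38,-4.79,0,0],[0,0,0,-1.38,-4.79,0,0],[0,0,0,-1.38,-4.79,0,0],[0,0,0,-1.4,-4.79,0,0],[0,0,0,0,0,3,0],[0,0,0,0,0,3,0],[0,0,0,0,0,3,0],[0,0,0,0,0,0.9,0],[0,0,0,0,0,0,0],[0,0,0,0,0,0,1],[0,0,0,0,0,0,1],[0,0,0,0,0,0,1],[0,0,0,0,0,0,1],[0,0,0,0,0,0,1]]'
```

```text
t: 21.82
eef_pos: [484.8, -180.9, 10.9]
tcp_rot: [3.142, 0.001, 2.775]
ft_force: [-0.5, 0.5, 7.3]
opening: 0.306
grip_force: 29.8
```

```bash
python3 -m inch '[[0,0,0,0,0,0,0.2],[0,0,0,0,0,0,0.2],[0,0,0,0,0,-1,0.2],[0,0,0,0,0,0,0.2],[0,0,0,0,0,0,1],[0,0,0,0,0,0,1],[0,0,0,0,0,0,1],[0,0,0,0,0,0,1],[0,0,0,0,0,-2,1],[0,0,0,0,0,-4,1],[0,0,0,0,0,-4,1],[0,0,0,0,0,0,1]]'; python3 -c "
from m import *
go((615,318,115,159),(615,318,32,159))"
```

```text
t: 23.32
eef_pos: [485.4, -181.3, 122.3]
tcp_rot: [-3.141, 0.005, 2.775]
ft_force: [1.1, -0.4, -1.3]
opening: 0.268
grip_force: 30.0
at [ 485.4 -181.3  122.3] [-3.141  0.005  2.775] t 23.32 op 0.268
shift before turn [ 5.8  51.26  0.73] turn z -0.0 shift after turn [ 5.79 51.26  0.73]
shift before turn [0.  0.  8.3] turn z -0.0 shift after turn [0.  0.  8.3]
```

```bash
python3 -m inch '[[0,0,0,0.3,2.7,0,1],[0,0,0,0.53,4.7,0,1],[0,0,0,0.53,4.7,0,1],[0,0,0,0.53,4.7,0,1],[0,0,0,0.53,4.7,0,1],[0,0,0,0.53,4.7,0,1],[0,0,0,0.53,4.7,0,1],[0,0,0,0.53,4.7,0,1],[0,0,0,0.53,4.7,0,1],[0,0,0,0.53,4.7,0,1],[0,0,0,0.53,4.7,0,1],[0,0,0,0.2,1.56,0,1],[0,0,0,0,0,0,1],[0,0,0,0,0,4,1],[0,0,0,0,0,3.5,1],[0,0,0,0,0,2,1],[0,0,0,0,0,0,1]]'; python3 -m inch '[[0,0,0,0,0,0,0],[0,0,0,0,0,0,0],[0,0,0,0,0,0,0],[0,0,0,0,0,-4,0],[0,0,0,0,0,-5,0],[0,0,0,0,0,0,0]]';python3 -c "
from m import *
go((617,-47,120,None),(617,-47,120,109),(617,-47,17,109))"
```

```text
t: 25.45
eef_pos: [613.8, 317.3, 24.1]
tcp_rot: [-3.14, -0.002, 2.774]
ft_force: [-0.4, 0.3, -0.8]
opening: 0.271
grip_force: 30.0
t: 26.2
eef_pos: [615.7, 319.3, 119.8]
tcp_rot: [3.136, 0.005, 2.775]
ft_force: [-1.2, 0.3, -0.6]
opening: 0.5
grip_force: 0.0
at [615.7 319.3 119.8] [3.136 0.005 2.775] t 26.2 op 0.5
shift before turn [-1.324e+01 -3.415e+01 -2.000e-02] turn z -0.0 shift after turn [-1.324e+01 -3.415e+01 -2.000e-02]
shift before turn [0. 0. 0.] turn z 0.873 shift after turn [0. 0. 0.]
shift before turn [ 0.   0.  10.3] turn z -0.0 shift after turn [ 0.   0.  10.3]
```

```bash
python3 -m inch '[[0,0,0,-1.66,-4.27,0,-0.15],[0,0,0,-1.66,-4.27,0,-0.15],[0,0,0,-1.66,-4.27,0,-0.15],[0,0,0,-1.66,-4.27,0,-0.15],[0,0,0,-1.66,-4.27,0,-0.15],[0,0,0,-1.66,-4.27,0,-0.15],[0,0,0,-1.66,-4.27,0,-0.15],[0,0,0,-1.62,-4.26,0,-0.15],[0,0,0.175,0,0,1,-0.15],[0,0,0.175,0,0,1,-0.15],[0,0,0.175,0,0,1,-0.15],[0,0,0.175,0,0,1,-0.15],[0,0,0.173,0,0,1,-0.15],[0,0,0,0,0,0,-0.15],[0,0,0,0,0,0,-0.15]]'
python3 - <<'E'
from m import *
go((617,-47,18,109))
p=env.read_camera("side"); s=pts(p,env.trace(p,"flange")[0]["mask"]); s=s[(s[:,2]<40)];print(rect(s),rect(s[s[:,2]>28]))
E
```

```text
t: 28.08
eef_pos: [615.3, -47.8, 65.2]
tcp_rot: [3.142, -0.0, 1.906]
ft_force: [-1.0, -0.2, 0.5]
opening: 0.572
grip_force: 0.0
at [615.3 -47.8  65.2] [ 3.142 -0.     1.906] t 28.07 op 0.572
shift before turn [0.02 0.19 4.72] turn z 0.003 shift after turn [0.02 0.19 4.72]
(array([618.9, -39. ]), array([49.4, 87.2]), 0.2, 336) (array([618.8, -48.3]), array([34.9, 33.5]), 83.1, 119)
```

```bash
python3 -m inch '[[0,0,0,0,0.2,2.5,-0.15],[0,0,0,0,0,2.2,-0.15],[0,0,0,0,0,0,-0.15],[0,0,0,0,0,0,1],[0,0,0,0,0,0,1],[0,0,0,0,0,0,1],[0,0,0,0,0,0,1],[0,0,0,0,0,0,1]]'
```

```text
t: 29.18
eef_pos: [617.7, -47.2, 19.1]
tcp_rot: [3.14, 0.001, 1.902]
ft_force: [-0.7, 0.1, 7.5]
opening: 0.373
grip_force: 30.0
```

```bash
python3 -m inch '[[0,0,0,0,0,-2,1],[0,0,0,0,0,-4,1],[0,0,0,0,0,-3,1],[0,0,0,0,0,0,1],[0,0,0,3,0.16,0,1],[0,0,0,4.5,0.25,0,1],[0,0,0,4.5,0.25,0,1],[0,0,0,3.5,0.2,0,1],[0,0,0,1.96,0.11,0,1],[0,0,0,0,0,0,1],[0,0,0,0,0,0,1]]'
```

```text
t: 30.55
eef_pos: [569.8, 120.4, 107.8]
tcp_rot: [-3.141, 0.0, 1.901]
ft_force: [-0.5, -0.2, -1.6]
opening: 0.371
grip_force: 30.0
```

```bash
python3 -m inch '[[0,0,0,0,0,3.5,1],[0,0,0,0,0,3,1],[0,0,0,0,0,1.8,1],[0,0,0,0,0,0,1],[0,0,0,0,0,0,0],[0,0,0,0,0,0,0],[0,0,0,0,0,0,0],[0,0,0,0,0,-4,0],[0,0,0,0,0,-5,0],[0,0,0,0,0,0,0]]'
python3 - <<'E'
from m import *
go((625,-180.5,110,97.8),(625,-180.5,12,97.8))
p=env.read_camera("side")
for t in ("coupling","bush","pillow","flange","case"):
  print(t,[(w(p,np.array(a["centre"])).round(),round(a["score"],2)) for a in env.find_in(p,t)])
E
```

```text
t: 31.8
eef_pos: [571.2, 121.4, 118.9]
tcp_rot: [3.135, 0.002, 1.902]
ft_force: [-0.1, 0.3, -0.7]
opening: 0.503
grip_force: 0.0
at [571.2 121.4 118.9] [3.135e+00 2.000e-03 1.902e+00] t 31.8 op 0.503
shift before turn [-30.3   -4.73   0.89] turn z 0.195 shift after turn [-30.64   1.23   0.89]
shift before turn [0.  0.  9.8] turn z -0.0 shift after turn [0.  0.  9.8]
coupling [(array([523., 322.,  28.]), 0.46), (array([ 631., -196.,   33.]), 0.21)]
bush [(array([529., 140.,  29.]), 0.24)]
pillow [(array([ 631., -195.,   31.]), 0.69)]
flange [(array([562., 117.,  32.]), 0.5)]
case [(array([ 512., -413.,   52.]), 0.88), (array([ 498., -466.,    5.]), 0.45)]
```

```bash
python3 -m inch '[[0,0,0,-4.33,-0.68,0,0],[0,0,0,-4.33,-0.68,0,0],[0,0,0,-4.33,-0.68,0,0],[0,0,0,-4.33,-0.68,0,0],[0,0,0,-4.33,-0.68,0,0],[0,0,0,-4.33,-0.68,0,0],[0,0,0,-4.32,-0.65,0,0],[0,0,0.1,0,0,2,0],[0,0,0.095,0,0,2,0],[0,0,0,0,0,0,0],[0,0,0,0,0,0,0]]'; python3 -c "
from m import *
go((625,-180.5,12,97.8))"
```

```text
t: 33.48
eef_pos: [623.5, -180.7, 75.3]
tcp_rot: [-3.142, -0.0, 1.709]
ft_force: [-0.2, -0.7, 1.1]
opening: 0.499
grip_force: 0.0
at [ 623.5 -180.7   75.3] [-3.142 -0.     1.709] t 33.48 op 0.499
shift before turn [0.   0.15 6.33] turn z 0.002 shift after turn [0.   0.15 6.33]
```

```bash
python3 -m inch '[[0,0,0,0,0.15,3,0],[0,0,0,0,0,3.2,0],[0,0,0,0,0,0,0],[0,0,0,0,0,0,1],[0,0,0,0,0,0,1],[0,0,0,0,0,0,1],[0,0,0,0,0,0,1],[0,0,0,0,0,0,1],[0,0,0,0,0,-2,1],[0,0,0,0,0,-4,1],[0,0,0,0,0,-4,1],[0,0,0,0,0,0,1],[0,0,0,0,0,0,1]]'; python3 -c "
from m import *
go((483,117,115,None),(483,117,17,None))"
```

```text
t: 35.1
eef_pos: [624.3, -180.4, 113.0]
tcp_rot: [-3.141, -0.0, 1.707]
ft_force: [0.1, -0.1, -1.9]
opening: 0.25
grip_force: 30.0
at [ 624.3 -180.4  113. ] [-3.141 -0.     1.707] t 35.1 op 0.25
shift before turn [31.38 -9.97 -0.2 ] turn z -0.0 shift after turn [31.38 -9.97 -0.2 ]
shift before turn [0.  0.  9.8] turn z -0.0 shift after turn [0.  0.  9.8]
```

```bash
python3 -m inch '[[0,0,0,2.6,-0.83,0,1],[0,0,0,4.5,-1.43,0,1],[0,0,0,4.5,-1.43,0,1],[0,0,0,4.5,-1.43,0,1],[0,0,0,4.5,-1.43,0,1],[0,0,0,4.5,-1.43,0,1],[0,0,0,4.3,-1.37,0,1],[0,0,0,1.98,-0.62,0,1],[0,0,0,0,0,0,1],[0,0,0,0,0,0,1]]'
```

```text
t: 36.35
eef_pos: [483.6, 116.3, 112.6]
tcp_rot: [-3.141, -0.0, 1.707]
ft_force: [0.6, 0.4, -2.2]
opening: 0.249
grip_force: 30.0
```

```bash
python3 -m inch '[[0,0,0,0,0,3.5,1],[0,0,0,0,0,3.5,1],[0,0,0,0,0,2.5,1],[0,0,0,0,0,0,1],[0,0,0,0,0,0,0.15],[0,0,0,0,0,0,0.15],[0,0,0,0,0,0,0.15],[0,0,0,0,0,-4,0.15],[0,0,0,0,0,-5,0.15],[0,0,0,0,0,-5,0.15],[0,0,0,-3,-5,-2,0.15],[0,0,0,-5,0,0,0.15],[0,0,0,-5,0,0,0.15],[0,0,0,-5,0,0,0.15],[0,0,0,-5,0,0,0.15],[0,0,0,0,0,0,0.15],[0,0,0,0,0,0,0.15]]'
python3 - <<'E'
from m import *
p=env.read_camera("top"); cv2.imwrite("pics/top3.png",cv2.resize(p["img"][60:320,20:400],None,fx=2,fy=2)[:,:,::-1])
for t in ("coupling","bush","pillow","flange"):
  print(t,[(w(p,np.array(a["centre"])).round(),round(a["score"],2)) for a in env.find_in(p,t)])
E
```

```text
t: 38.48
eef_pos: [464.7, -117.5, 178.2]
tcp_rot: [-3.141, -0.0, 1.706]
ft_force: [-0.6, -0.6, 0.1]
opening: 0.424
grip_force: 0.0
coupling [(array([523., 311.,  26.]), 0.78)]
bush [(array([612., 313.,  41.]), 0.47)]
pillow [(array([479., 113.,  39.]), 0.75)]
flange [(array([561., 118.,  13.]), 0.82)]
```

View pics/top3.png

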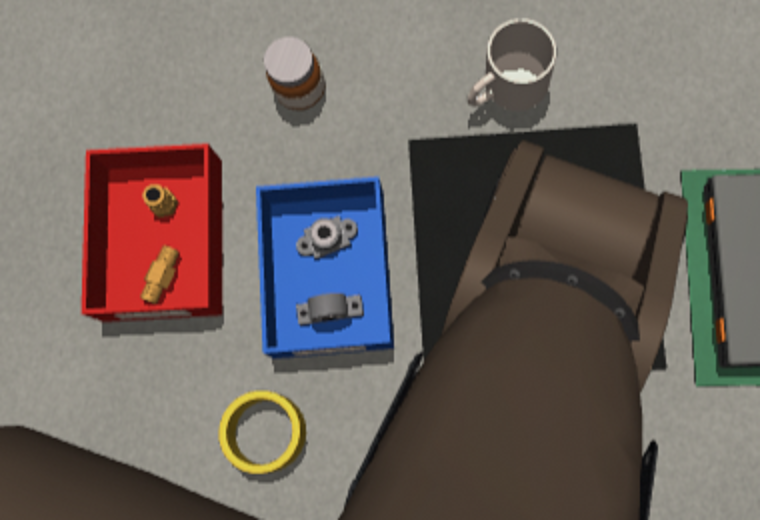

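The picture shows the coupling (160,275) and bush (158,200) in the red bin. The flange (327,238) and pillow (330,308) are in the blue bin, the case is on the green mat, and the bystanders are in place.

```bash
python3 -c "
from cell import env
print(env.job_done())"
```

```text
the job is handed in; nothing more can be done
None
```

The case is upright on the green mat, the coupling and bush are in the red bin, the pillow and flange are in the blue bin, the mug, tape and jar look undisturbed, and I handed the job in at about 38.7 s; it returned no verdict.

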